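# Unlatch and rack the retaining bar of the air-cylinder stand

### The arm

A 7-joint arm with a two-finger parallel gripper is mounted at the origin on the work surface. World frame = base frame: x ahead of the robot, y to its left, z up, the work surface at z = 0. Lengths are in m, angles in rad, forces in N, time in s.
With the tool pointing down it reaches from about 0.4 to 0.875 m from the base axis. Payload 6.5 kg.
Tool frame: the origin (TCP) lies at the very end of the fingers, on their centre line; the grasp point (between the pads) lies 19 mm behind it (ctrl.pinch_z is the distance from the TCP to the grasp point, in m); z points along the fingers, y is the line along which they close (so a half turn about z gives the same grasp; the last joint's range is limited). The gripper opens to 85 mm and grips with 20 to 120 N. Pads are 22 mm wide; open, the fingers measure 114 mm over their backs; the gripper's body (76 mm by 85 mm) begins 54 mm behind the grasp point. The pads swing forward as they close: fully open they stand 13 mm farther back than shut.
Start: joints at [1.156, 0.536, -0.004, 1.538, 0.003, 1.067, -0.071], TCP at [0.222, -0.611, 0.231] pointing down, gripper open.
Joint ranges: [-2.7, 2.7], [-0.37, 2.16], [-1.27, 1.26], [0.24, 2.4], [-1.31, 4.45], [0.19, 1.91], [-2.76, 2.76]. Speed limits (rad/s): [2.39, 2.39, 3.14, 3.14, 3.14, 3.14, 3.14].

### API

Orientations are given as a unit quaternion [w, x, y, z].
In Python, from plant import ctrl, kin, imaging, workorder gives the robot as it stands. Calls block until the motion is done:
- ctrl.move_ptp(position, orientation): joint-space move of the TCP to a pose.
- ctrl.move_linear(position, orientation=None, speed=0.15, force_limit=None): straight line of the TCP; orientation=None keeps the orientation; speed is the mean speed in m/s. With force_limit (N) it stops when the force on the tool has changed by that much, and returns True; else False.
- ctrl.goto_joints(angles): joint-space move.
- ctrl.move_gripper(opening, force=None): finger opening in m; force is the grip in N (None keeps the last); returns when the fingers have stopped.
- ctrl.hold(seconds).
- kin.inverse_kinematics(position, orientation): joint angles nearest the present ones, or None.
- ctrl.get_obs(): the state.
- imaging.read_camera(name): name is "side" or "top" or "wrist"; returns (picture, depth): 400x640x3 uint8, red, green, blue; 400x640 float32, m along the optical axis (not along the pixel's ray), 0 where there is no reading.
- imaging.camera_model(name): a dict with "K" (3x3 intrinsics, pixels), "k1" (the pictures are not rectified: a ray, as slopes to the right and down, at radius r is drawn at 1 + k1 r^2 times it, then the intrinsics apply), "extrinsics" (4x4, takes a point from camera to world coordinates); the wrist camera has in their place "hand_eye" (4x4, takes a point from camera to tool coordinates, whose origin is the TCP and whose axes are the flange's). Camera axes: x right, y up, looking along -z (the intrinsics and any distortion apply to the point x, -y, -z); pixel columns grow to the right and rows downward; lengths in m; the calibration is good to about 2 mm. A picture is of the moment at which its call begins: read the wrist's pose just before it. camera_model takes no time and is no camera call.
A pose or a line that the arm cannot do raises ctrl.MotionError and nothing moves.
- workorder.job_done(): hands the job in; it is judged then, once.
The state is a dict: "clock": time; "qpos": joint angles; "qvel": joint speeds; "joint_torque": joint torques, N m; "tcp_pos": TCP position; "eef_rot": TCP orientation; "force": force on the tool from outside, world axes, zero at the start; "moment": the same for the moment, N m; "grip_width": finger opening in m; "finger_force": force on a finger pad.
Only numpy, scipy, OpenCV 4.12 (cv2) and the standard library are available. Lean on these libraries where they do the work, as an engineer would, in place of code of your own. Each camera call takes 0.05 s, during which the arm holds its last target. There are 200 camera calls.

### The job

Free the air cylinders for filling: lift the draw-latch lever on the cylinder rack past centre until it stands upright and its hook has dropped free of the retaining bar, then lift the bar level, straight up out of its two U brackets, and lay it gently in the two V yokes of the wooden bar rest, roughly centred. Leave the lever up and the bar lying there, and do not knock over or shove anything else.

Things in the scene. Friction and masses are not known exactly. Their poses are not given: they have to be found in the camera images.
- lever (a joint): angle of the latch lever: 0 = latched (lever level, free end away from the bar, on the robot's side); grows as the free end is lifted; 1.9 = its stop, standing up and leaning 19 degrees past vertical towards the bar. Dead centre is at about 0.3; at about 1.4 the slack hook clears the bar and swings down by its weight. Lifting takes up to about 5 N at the grip; friction holds it where it is left.
- lever_hinge (a point): lever pivot, between two fixed upright steel ears, 100 mm above the table, 60 mm in front of the bar's axis and level with it, 60 to 80 mm to one side of mid-bar (either side; the same ears without a lever stand on the other). Axes fixed to the rack: x level towards the bar and cylinders, y the pivot axis (parallel to the bar), z up.
- lever_grip (a point): point on the steel lever's flat handle, 72 mm from the pivot. The handle is 24 mm wide (along the pivot axis), 6 mm thick, reaches from 30 to 90 mm from the pivot, in line with it. x points along the lever to the pivot, y along the pivot axis. Free space of 25 mm or more all round it.
- hook_tip (a point): upturned claw, 14 mm wide, at the hook's far end. Latched, it stands 12 mm behind the bar's axis with a lip over the bar's top, and holds it; freed, the hook hangs down between the ears, this point more than 20 mm below the pivot.
- bar_center (a point): middle of the loose round steel bar (16 mm diameter, 300 mm long, 350 g, 26 mm collars on the last 12 mm), y along it. Starts level, 100 mm above the table, in two open U brackets 125 mm either side of the middle, 10 mm thick, cheeks 18 mm above the bar's axis. Tall cylinders stand 58 mm behind it: a gripper straddling it must lean its body back towards the lever's side.
- bar_end_l (a point): centre of the bar's end face at +150 mm along its y axis
- bar_end_r (a point): centre of the bar's end face at -150 mm along its y axis
- rest_center (a point): where the bar's middle lies when seated centrally in the wooden rest, 95 mm above the table; x along the seated bar (either way round will do), z up. Its two V yokes (90-degree V, tops 20 mm above the seated axis, mouth about 40 mm, 12 mm thick) stand 90 mm either side of it; between them only a 10 mm base board with a wrench, below 30 mm.
- cyl0: bare aluminium air cylinder standing loose on the rack deck, in a row of three 100 mm apart, 52 mm diameter, 192 mm tall (its top is 204 mm above the table), origin at the centre of its underside, axis 84 mm behind the bar's axis (nearest surface 58 mm behind it); to be left standing
- cyl1: bare aluminium air cylinder standing loose on the rack deck, in a row of three 100 mm apart, 52 mm diameter, 192 mm tall (its top is 204 mm above the table), origin at the centre of its underside, axis 84 mm behind the bar's axis (nearest surface 58 mm behind it); to be left standing
- cyl2: bare aluminium air cylinder standing loose on the rack deck, in a row of three 100 mm apart, 52 mm diameter, 192 mm tall (its top is 204 mm above the table), origin at the centre of its underside, axis 84 mm behind the bar's axis (nearest surface 58 mm behind it); to be left standing
- tin0: low round metal tin, 62 mm diameter, 28 mm tall, on the table before the rack; bystander, origin at its underside
- tin1: the same tin beyond the far end of the bar rest; bystander
- wrench: small steel wrench 140 mm long lying on the rest's base board; bystander
- probe: small brass fitting, 22 mm diameter, 40 mm tall, standing on the rack deck (top 52 mm above the table) before the middle of the bar; bystander, origin at its underside
- jar: plastic jar, 56 mm diameter, 115 mm tall, on the table between rack and rest; bystander, origin at its underside

How it is judged:
On the way, in this order (a step that is already met when the one before it is completed fails the run):
1. the lever is up past 1.45 rad and the hook has dropped free, with the bar still in its brackets (value of joint lever above 1.45 rad and z of hook_tip in the frame of lever_hinge below -0.02 m and height (world z) of bar_end_l between 0.09 and 0.11 m and height (world z) of bar_end_r between 0.09 and 0.11 m), for 0.2 s.
2. the bar is lifted clear of both brackets, above them and level within 0.15 rad (height (world z) of each of bar_end_l, bar_end_r above 0.13 m and x of bar_center in the frame of lever_hinge between 0.04 and 0.085 m and angle between bar_center's own y axis and vertical between 1.42 and 1.72 rad), for 0.05 s.
At the end, for the whole second after the job is handed in: The lever stands past 1.45 rad with the hook hanging more than 20 mm below the pivot; the bar lies at rest in both V yokes, its middle within 30 mm lengthwise and 6 mm sideways and in height of the seated place, its axis within 0.06 rad of the yokes' line (value of joint lever above 1.45 rad and z of hook_tip in the frame of lever_hinge below -0.02 m and x of bar_center in the frame of rest_center between -0.03 and 0.03 m and y of bar_center in the frame of rest_center between -0.006 and 0.006 m and z of bar_center in the frame of rest_center between -0.006 and 0.006 m and angle between the y axis of bar_center and the x axis of rest_center, either way round below 0.06 rad and linear speed of bar below 0.02 m/s); the robot touches nothing.
It fails at once if the bar is dropped or flung (faster than 0.9 m/s) or falls off (its middle lower than 60 mm) (linear speed of bar above 0.9 m/s or height (world z) of bar_center below 0.06 m).
It fails at once if a bystander is shoved more than 40 mm (distance of any of cyl0, cyl1, cyl2, tin0, tin1, wrench, probe, jar from where it was at the start of the episode above 0.04 m).
It fails at once if a cylinder or the jar is tipped over (angle between any of cyl0, cyl1, cyl2, jar's own z axis and vertical above 0.4 rad).
It also fails if it takes over 64 s, if anything falls off the work surface, if the arm or the gripper's body presses on something with over 40 N, if the wrist force passes 120 N, or if a joint passes its speed limit or range.

## Working session

There is one attempt and no reset: what is moved stays moved. The work goes in short steps, each a Python script; the robot and the scene stay as the last script left them, time stands still between calls to the robot, and variables do not carry over. Pictures are saved under pics/ and viewed, at most 10 in all, crops included, and the job is handed in when it is done.

```bash
ls; mkdir -p pics; python3 - <<'E'
from plant import ctrl,kin,imaging
import cv2,numpy as np
for n in("top","side"):
    p,d=imaging.read_camera(n); cv2.imwrite(f"pics/{n}0.png",p[:,:,::-1]); np.savez(f"{n}0.npz",p=p,d=d)
    m=imaging.camera_model(n); print(n,np.round(m["K"],1).tolist(),m["k1"],np.round(m["extrinsics"],3).tolist())
print(imaging.camera_model("wrist")); print(ctrl.get_obs()["clock"],ctrl.pinch_z,ctrl.get_obs()["eef_rot"])
E
```

```text
pics
top [[500.9, 0.0, 323.2], [0.0, 500.9, 205.9], [0.0, 0.0, 1.0]] -0.1592672780301388 [[-0.025, 0.993, -0.112, 0.449], [-0.999, -0.023, 0.023, -0.005], [0.02, 0.113, 0.993, 1.177], [0.0, 0.0, 0.0, 1.0]]
side [[441.2, 0.0, 324.6], [0.0, 441.2, 196.8], [0.0, 0.0, 1.0]] 0.026324755504821197 [[-0.923, 0.26, -0.284, 0.251], [-0.385, -0.635, 0.669, 0.76], [-0.006, 0.727, 0.686, 0.871], [0.0, 0.0, 0.0, 1.0]]
{'K': array([[285.59138232,   0.        , 320.92762233],
       [  0.        , 285.59138232, 200.72735409],
       [  0.        ,   0.        ,   1.        ]]), 'k1': -0.03309952563369986, 'hand_eye': array([[-2.56090289e-04,  9.55079774e-01,  2.96348714e-01,
         7.41430276e-02],
       [ 9.99999424e-01,  5.53335389e-04, -9.19151270e-04,
         1.12011028e-03],
       [-1.04184302e-03,  2.96348308e-01, -9.55079366e-01,
        -1.42512673e-01],
       [ 0.00000000e+00,  0.00000000e+00,  0.00000000e+00,
         1.00000000e+00]])}
0.1 0.0187 [-7.74697775e-04  9.84822973e-01  1.73559994e-01 -1.98295874e-04]
```

View pics/top0.png

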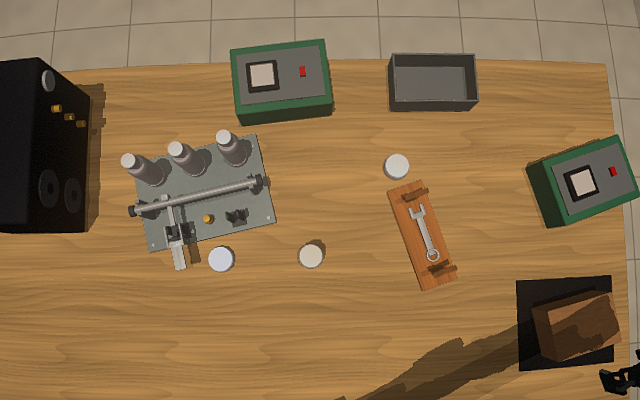

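View pics/side0.png

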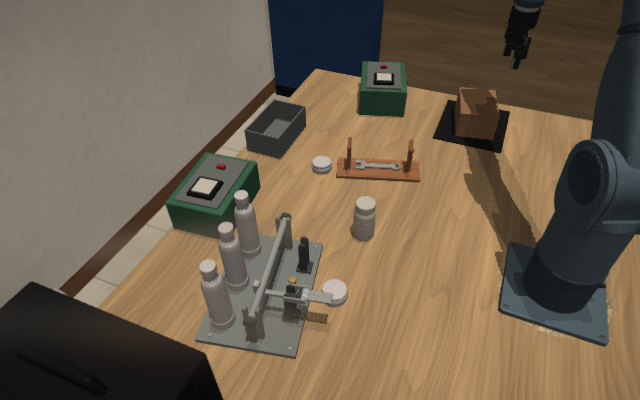

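```bash
cat > h.py <<'E'
import numpy as np,cv2
from plant import ctrl,kin,imaging
from scipy.spatial.transform import Rotation as R
def q2R(q): return R.from_quat([q[1],q[2],q[3],q[0]]).as_matrix()
def R2q(M): x,y,z,w=R.from_matrix(M).as_quat(); return np.array([w,x,y,z])
def cam(n):
    m=imaging.camera_model(n)
    if n=="wrist":
        o=ctrl.get_obs(); T=np.eye(4); T[:3,:3]=q2R(o["eef_rot"]); T[:3,3]=o["tcp_pos"]; m["extrinsics"]=T@m["hand_eye"]
    return m
def rays(m,px):
    u=cv2.undistortPoints(np.asarray(px,float).reshape(-1,1,2),m["K"],np.array([m["k1"],0,0,0.]))[:,0]
    d=np.c_[u[:,0],-u[:,1],-np.ones(len(u))]
    return m["extrinsics"][:3,3],d@m["extrinsics"][:3,:3].T
def onz(m,px,z):
    o,d=rays(m,px); return o+d*((z-o[2])/d[:,2])[:,None]
def cloud(m,dep):
    h,w=dep.shape; v,u=np.mgrid[:h,:w]; o,d=rays(m,np.c_[u.ravel(),v.ravel()])
    P=o+d*dep.ravel()[:,None]; P[dep.ravel()<=0]=np.nan; return P.reshape(h,w,3)
E
python3 - <<'E'
from h import *
t=np.load("top0.npz"); m=cam("top"); P=cloud(m,t["d"])
print("table z",np.nanmedian(P[300:340,100:300,2]), np.nanstd(P[300:340,100:300,2]))
def crop(p,x0,y0,x1,y1,s,n): cv2.imwrite(n,cv2.resize(p[y0:y1,x0:x1,::-1],None,fx=s,fy=s,interpolation=cv2.INTER_CUBIC))
crop(t["p"],115,120,285,280,4,"pics/c1.png")
# coarse with line fits on height bands
z=P[:,:,2]
box=np.zeros(z.shape,bool); box[170:225,125:275]=1
M=box&(z>.1)&(z<.118); Q=P[M]; print("bar",M.sum())
vx,vy,x0,y0=cv2.fitLine(Q[:,:2].astype(np.float32),cv2.DIST_HUBER,0,.001,.001).ravel(); print(vx,vy,x0,y0)
s=(Q[:,:2]-[x0,y0])@[vx,vy]; n=(Q[:,:2]-[x0,y0])@[-vy,vx]; print(np.percentile(s,[0,1,50,99,100]),np.percentile(n,[5,50,95]))
box[:]=0; box[175:295,380:465]=1
M=box&(z>.09)&(z<.13); k,l,st,c=cv2.connectedComponentsWithStats(M.astype(np.uint8))
for i in range(1,k):
    if st[i,4]>10: print(st[i],c[i],np.nanmean(P[l==i],0))
for n,px,zz in(("jar",[[311,253]],.115),("tin0",[[221,259]],.028),("tin1",[[397,166]],.028),("probe",[[208,218]],.052)): print(n,onz(m,px,zz))
E
```

```text
table z -0.0005056925965601922 0.002252784968771651
bar 1135
0.2010358 -0.9795839 0.5983297 0.25814983
[-0.14153604 -0.13854759 -0.00254004  0.15729173  0.15891778] [-1.59798542e-02  5.54032956e-06  1.45086277e-02]
[419 188  10   7  48] [423.6875     190.70833333] [ 0.59942151 -0.25141838  0.09905693]
[404 193  11   7  49] [408.53061224 195.85714286] [ 0.58869133 -0.21706548  0.09946633]
[446 265  12   7  51] [451.66666667 268.37254902] [ 0.42762961 -0.30610889  0.0980399 ]
[433 270   9   9  44] [436.65909091 274.31818182] [ 0.41599487 -0.27195298  0.09894347]
jar [[ 0.46950625 -0.00098125  0.115     ]]
tin0 [[0.46186141 0.20609572 0.028     ]]
tin1 [[ 0.66922794 -0.20704303  0.028     ]]
probe [[0.55468261 0.23082111 0.052     ]]
```

View pics/c1.png

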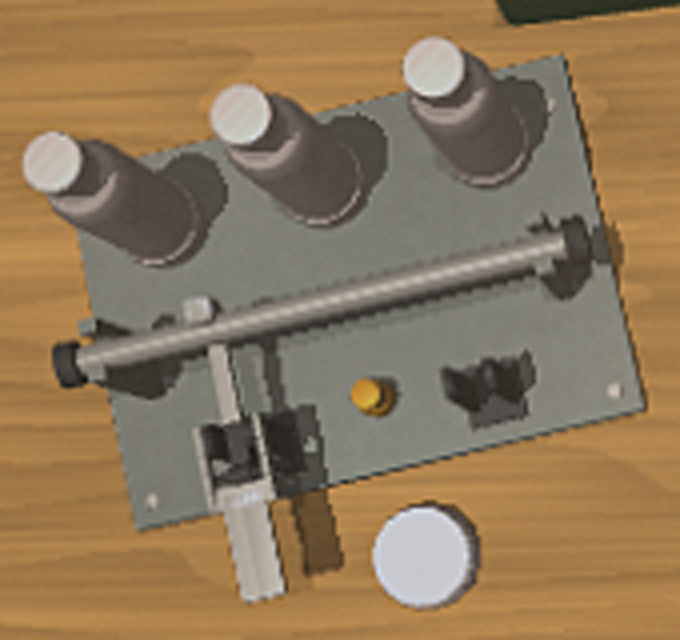

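The top view shows the lever handle pointing to the robot, on the +y side of mid-bar. Its tip is at about (180,270), the hinge is near (172,240), and the bar ends are at (132,211) and (261,181). Next I take close wrist views of the rest and the rack.

```bash
cat >> h.py <<'E'
def frame(xr,tilt=0.):  # not used for bar
    pass
def leverR(xr,a):  # tool y=-y_r, z from down rotated by a towards +x_r
    x=np.array([*xr,0]); zz=np.array([0,0,1.]); yr=np.cross(zz,x); tz=-zz*np.cos(a)+x*np.sin(a); ty=-yr
    return np.c_[np.cross(ty,tz),ty,tz]
def barR(xr,t):   # tool x=-y_r, z leans t towards +x_r
    x=np.array([*xr,0]); zz=np.array([0,0,1.]); yr=np.cross(zz,x); tz=-zz*np.cos(t)+x*np.sin(t); tx=-yr
    return np.c_[tx,np.cross(tz,tx),tz]
E
python3 - <<'E'
from h import *
xr=np.array([.9796,.201]); yr=np.array([-.201,.9796])
hinge=np.r_[np.array([.600,.2496])-.06*xr+.07*yr,.1]
o=ctrl.get_obs()
ctrl.move_linear(o["tcp_pos"]+[0,0,.09],speed=.3)
# rest view
xs=np.array([.953,.303])
ctrl.move_ptp([.50,-.25,.32],R2q(leverR([.96,.28],0)))
m=cam("wrist");p,d=imaging.read_camera("wrist");np.savez("wrest.npz",p=p,d=d,E=m["extrinsics"]);cv2.imwrite("pics/wrest.png",p[:,:,::-1])
ctrl.move_ptp([.52,.26,.33],R2q(leverR(xr,0)))
m=cam("wrist");p,d=imaging.read_camera("wrist");np.savez("wrack.npz",p=p,d=d,E=m["extrinsics"]);cv2.imwrite("pics/wrack.png",p[:,:,::-1])
print(ctrl.get_obs()["clock"],hinge)
for rot in (0,.4,.8,1.0,1.2,1.4,1.65):
  for f in (1.65,):
    c=hinge+.072*np.r_[-xr*np.cos(f),np.sin(f)]
    M=leverR(xr,rot); tcp=c+M[:,2]*ctrl.pinch_z
    q=kin.inverse_kinematics(tcp,R2q(M)); print(rot,None if q is None else np.round(q,2))
for t in(0,.2,.35,.5):
  for z in (.1,.27):
    M=barR(xr,t); q=kin.inverse_kinematics(np.r_[.6,.25,z]+M[:,2]*ctrl.pinch_z,R2q(M)); print(t,z,None if q is None else np.round(q,2))
for s in(1,-1):
    # tool x along s*rest axis
    x=s*np.array([*xs,0]); tz=np.array([0,0,-1.]); M=np.c_[x,np.cross(tz,x),tz]
    q=kin.inverse_kinematics([.508,-.262,.08],R2q(M)); print(s,None if q is None else np.round(q,2))
E
```

```text
4.1667 [0.527154 0.306112 0.1     ]
0 [-0.26  0.62 -0.48  1.68  0.34  0.93 -2.23]
0.4 [-0.51  0.44 -0.23  2.    0.71  0.44 -2.67]
0.8 [-1.53  0.68  0.92  2.3   3.25  0.28  0.74]
1.0 [-1.59  0.82  0.9   2.39  2.92  0.57  0.89]
1.2 [-0.76  0.71 -0.18  2.39  2.4   1.24  1.7 ]
1.4 [-0.95  0.89 -0.    2.39  2.4   1.5   1.48]
1.65 [-2.02  1.95  1.04  2.36  2.29  0.68  0.21]
0 0.1 [-1.11  1.04  1.08  1.67 -1.03  1.1  -2.64]
0 0.27 [ 0.19  0.76 -1.08  1.47  0.68  1.31  2.4 ]
0.2 0.1 [-1.1   0.86  0.9   1.84 -0.99  0.71 -2.63]
0.2 0.27 [ 0.24  0.65 -1.07  1.65  0.77  1.07  2.3 ]
0.35 0.1 [-1.04  0.73  0.71  1.96 -0.99  0.4  -2.59]
0.35 0.27 [ 0.26  0.58 -1.07  1.78  0.88  0.9   2.18]
0.5 0.1 [-0.25  0.62 -0.37  2.02  1.49  0.35  1.45]
0.5 0.27 [ 0.28  0.53 -1.07  1.9   1.08  0.76  1.98]
1 [ 0.68  0.64 -0.37  1.83  0.34  0.73 -1.14]
-1 [ 1.13  0.92 -1.08  1.81  0.95  1.04  1.55]
```

View pics/wrack.png

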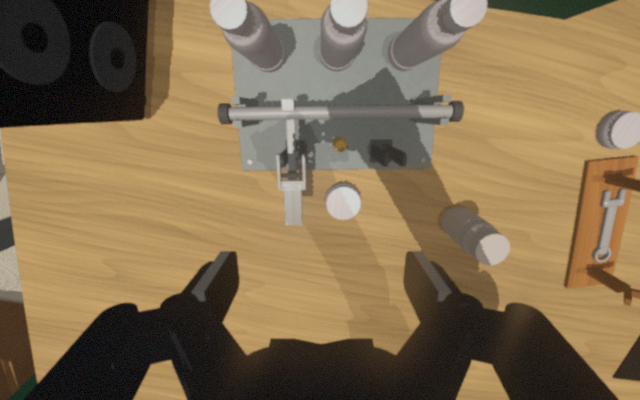

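View pics/wrest.png

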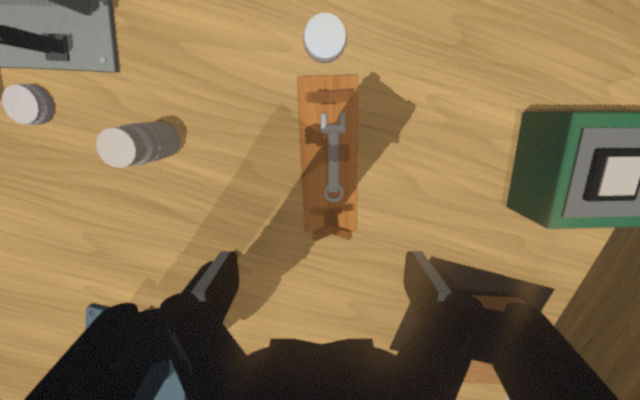

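The wrist view shows the bar from (219,113) to (462,111), the lever handle from about (292,185) to (293,225) and the rest yokes near (329,96) and (331,222). Now I refine these using depth masks and plane casts.

```bash
cat > meas.py <<'E'
from h import *
def fit(P):
    vx,vy,x0,y0=cv2.fitLine(P[:,:2].astype(np.float32),cv2.DIST_HUBER,0,1e-4,1e-4).ravel(); return np.array([vx,vy]),np.array([x0,y0])
xr0=np.array([.9796,.201]); yr0=np.array([-.201,.9796]); c0=np.array([.600,.2496])
res={}
for n,f in(("top","top0.npz"),("wrist","wrack.npz")):
    t=np.load(f); m=cam(n); 
    if n=="wrist": m["extrinsics"]=t["E"]
    P=cloud(m,t["d"]); a=(P[:,:,:2]-c0)@xr0; b=(P[:,:,:2]-c0)@yr0; z=P[:,:,2]
    B=(abs(a)<.03)&(abs(b)<.17)&(z>.08)&(z<.125)
    v,u=np.nonzero(B); W=onz(m,np.c_[u,v],.1); bb=(W[:,:2]-c0)@yr0
    k=((abs(bb)<.11)&((bb<.03)|(bb>.1))); 
    # per-column centre
    cs=[[x,v[k&(u==x)].mean()] for x in np.unique(u[k])if (k&(u==x)).sum()>2]
    W2=onz(m,cs,.1); d,p=fit(W2); d*=np.sign(d@yr0); x=np.array([d[1],-d[0]])
    # ends
    s=(W[:,:2]-p)@d; off=(W[:,:2]-p)@x; s=s[abs(off)<.011]; e=np.percentile(s,[.3,99.7]); C=p+d*e.mean()
    print(n,"bar dir",d,"mid",C,"len",e[1]-e[0],"resid",np.std((W2[:,:2]-p)@x))
    # handle
    a=(P[:,:,:2]-C)@x; b=(P[:,:,:2]-C)@d
    H=(a<-.092)&(a>-.165)&(b>.03)&(b<.11)&(z>.085)&(z<.125); v,u=np.nonzero(H); W=onz(m,np.c_[u,v],.103)[:,:2]-C
    hb=W@d; ha=W@x; print("  handle px",len(u),"lat",np.percentile(hb,[2,50,98]),"end",np.percentile(ha,[.5,2]))
for n,f in(("top","top0.npz"),("wrist","wrest.npz")):
    t=np.load(f); m=cam(n)
    if n=="wrist": m["extrinsics"]=t["E"]
    P=cloud(m,t["d"]); c=np.array([.508,-.2616]); xs=np.array([.953,.303]); a=(P[:,:,:2]-c)@xs; b=(P[:,:,:2]-c)@[-xs[1],xs[0]]; z=P[:,:,2]
    Y=[]
    for s in(1,-1):
      T=[]
      for w in(1,-1):
        M=(abs(a-s*.09)<.03)&(w*b>.005)&(w*b<.06)&(z>.1)&(z<.13)
        v,u=np.nonzero(M); W=onz(m,np.c_[u,v],.115)[:,:2]; T.append(W.mean(0)); print("   ",len(u),W.mean(0),np.nanmean(z[M]), np.ptp((W-c)@xs),np.ptp((W-c)@[-xs[1],xs[0]]))
      Y.append(np.mean(T,0))
    d=Y[0]-Y[1]; print(n,"rest mid",np.mean(Y,0),"dir",d/np.linalg.norm(d),np.linalg.norm(d))
    # base board by colour, on z=.01
    hsv=cv2.cvtColor(t["p"],cv2.COLOR_RGB2HSV); 
    B=((abs(a)<.2)&(abs(b)<.08)&(z>.003)&(z<.02)).astype(np.uint8)
    B&=cv2.inRange(hsv,(0,110,60),(14,255,255))//255
    v,u=np.nonzero(B); W=onz(m,np.c_[u,v],.01)[:,:2]; r=cv2.minAreaRect(W.astype(np.float32)*1000); print("  board",len(u),r)
E
python3 meas.py
```

```text
top bar dir [-0.2119064  0.97729  ] mid [0.60028126 0.25103353] len 0.3023455104035278 resid 0.0007668813639440516
  handle px 331 lat [0.04736724 0.06227774 0.07814728] end [-0.14901489 -0.14791713]
wrist bar dir [-0.20830412  0.9780641 ] mid [0.59943352 0.24764906] len 0.3077409675689202 resid 0.0009170976920767366
  handle px 758 lat [0.0505014  0.06453584 0.07867458] end [-0.1484737  -0.14831394]
    28 [ 0.58604107 -0.21116024] 0.10279001101933548 0.011704619203349531 0.012967954083653515
    24 [ 0.5981296  -0.25174757] 0.10296021707316443 0.01033768591229256 0.01406655222968623
    19 [ 0.41433833 -0.26528808] 0.1029761982771962 0.010216477056912407 0.009795056541463263
    20 [ 0.42875881 -0.30768737] 0.10297222695364368 0.010049827732138611 0.011129515185252488
top rest mid [ 0.50681695 -0.25897081] dir [0.9516728  0.30711379] 0.17919684633700592
  board 3062 ((507.73406982421875, -261.7477722167969), (248.516357421875, 90.04042053222656), 17.65033531188965)
    105 [ 0.58409102 -0.21670668] 0.10291998376374531 0.011174948974026794 0.011841259560994754
    101 [ 0.59696145 -0.25643589] 0.10285285257412036 0.011084241063871778 0.011467375753332315
    67 [ 0.41950022 -0.26840505] 0.10286207996419428 0.01311981339678725 0.009427404174500748
    71 [ 0.43214261 -0.30886994] 0.10288062401326917 0.013149305676072712 0.010632187141066084
wrist rest mid [ 0.50817383 -0.26260439] dir [0.95349259 0.30141647] 0.1727384383815042
  board 3733 ((506.251220703125, -264.1490783691406), (246.08567810058594, 87.54994201660156), 17.33395767211914)
```

```bash
cat >> h.py <<'E'
d=np.array([-.210,.9777]); d/=np.linalg.norm(d); xr=np.array([d[1],-d[0]])
C=np.array([.5998,.2493]); hinge=np.r_[C-.06*xr+.063*d,.1]
def lev(f,rot):
    M=leverR(xr,rot); return hinge+.072*np.r_[-xr*np.cos(f),np.sin(f)]+M[:,2]*ctrl.pinch_z, R2q(M)
E
python3 - <<'E'
from h import *
ctrl.move_gripper(.055,25)
p,q=lev(0,0)
ctrl.move_ptp(p+[0,0,.08],q)
ctrl.move_linear(p,q,speed=.12,force_limit=8)
w=ctrl.move_gripper(.0,25); o=ctrl.get_obs(); print("grip",o["grip_width"],o["finger_force"],np.round(o["force"],1),o["clock"])
if o["grip_width"]<.018: raise SystemExit
for f in np.linspace(0,1.68,11)[1:]:
    p,q=lev(f,.4*f/1.68)
    try: ctrl.move_linear(p,q,speed=.09)
    except ctrl.MotionError as e: print("ERR",f,e); break
    o=ctrl.get_obs(); print(round(f,2),np.round(o["force"],1),round(o["grip_width"],4),np.round(o["tcp_pos"]-p,4),round(o["clock"],1))
print(np.round(o["qpos"],2))
E
```

```text
grip 0.023407858774720985 27.005592584609985 [-0.3  3.6  5.2] 6.525
0.17 [-0.4  5.6 -0.9] 0.0236 [-0.0001  0.0016  0.0005] 6.8
0.34 [-0.6  6.4 -0.9] 0.0231 [-0.0004  0.0015  0.0003] 7.1
0.5 [-2.1  5.7 -1.3] 0.0235 [-0.0008  0.0014  0.    ] 7.4
0.67 [-3.8  5.8  0.7] 0.0235 [-0.001   0.0014 -0.0001] 7.7
0.84 [-3.8  5.8  0.5] 0.0233 [-0.0012  0.0013 -0.0003] 8.0
1.01 [-4.9  5.5 -0.2] 0.0232 [-0.0016  0.0012 -0.0006] 8.3
1.18 [-3.9  5.3 -0.5] 0.0234 [-0.0018  0.0012 -0.0008] 8.6
1.34 [-4.3  4.5  0.1] 0.0234 [-0.0018  0.0012 -0.0009] 8.8
1.51 [-3.   5.6 -0.2] 0.0229 [-0.0013  0.0013 -0.0006] 9.1
1.68 [-1.9  5.2  1.6] 0.0234 [-0.0003  0.0015  0.0001] 9.4
[-0.48  0.44 -0.24  2.01  0.71  0.43 -2.65]
```

```bash
python3 - <<'E'
from h import *
ctrl.move_gripper(.06,25); ctrl.hold(.2)
o=ctrl.get_obs(); M=q2R(o["eef_rot"])
ctrl.move_linear(o["tcp_pos"]-M[:,2]*.12,speed=.2)
p,dep=imaging.read_camera("side"); np.savez("side1.npz",p=p,d=dep)
cv2.imwrite("pics/side1.png",cv2.resize(p[170:370,180:380,::-1],None,fx=3,fy=3,interpolation=cv2.INTER_CUBIC))
m=cam("side"); P=cloud(m,dep); a=(P[:,:,:2]-hinge[:2])@xr; b=(P[:,:,:2]-hinge[:2])@d; z=P[:,:,2]-.1
S=(abs(b)<.02)&(z>.03)&(z<.1)&(abs(a)<.05); print(S.sum()); print(np.polyfit(z[S],a[S],1),np.nanmax(z[S]),b[S].mean())
S=(abs(b)<.012)&(z<-.015)&(z>-.08)&(abs(a)<.03); print("hook below",S.sum(),a[S].mean(),z[S].min())
print(ctrl.get_obs()["clock"])
for t in(.2,.3,.4):
  for z in(.1,.27):
    for s in(1,-1):
      M=barR(xr,t); M=M@np.diag([s,s,1]); g=np.r_[C-.015*d,z]; q=kin.inverse_kinematics(g+M[:,2]*ctrl.pinch_z,R2q(M)); print(t,z,s,None if q is None else np.round(q,2))
E
```

```text
170
[ 0.0033766  -0.00140168] 0.09192569961436411 0.006453309028324592
hook below 131 -0.011768841887480053 -0.07318537787003968
10.8667
0.2 0.1 1 [-0.97  0.76  0.72  1.85 -0.8   0.61 -2.73]
0.2 0.1 -1 [-0.06  0.71 -0.56  1.79  0.72  0.64 -0.82]
0.2 0.27 1 [ 0.27  0.65 -1.07  1.66  0.76  1.06  2.34]
0.2 0.27 -1 [ 0.01  0.49 -0.65  1.67  0.45  0.92 -0.59]
0.3 0.1 1 [-1.    0.74  0.71  1.93 -0.93  0.47 -2.61]
0.3 0.1 -1 [-0.1   0.67 -0.5   1.88  0.85  0.51 -0.98]
0.3 0.27 1 [ 0.29  0.6  -1.07  1.75  0.82  0.94  2.27]
0.3 0.27 -1 [ 0.01  0.44 -0.63  1.76  0.51  0.79 -0.65]
0.4 0.1 1 [-0.89  0.66  0.53  2.   -0.89  0.25 -2.62]
0.4 0.1 -1 [-0.2   0.63 -0.38  1.96  1.05  0.37 -1.21]
0.4 0.27 1 [ 0.31  0.56 -1.07  1.83  0.92  0.83  2.17]
0.4 0.27 -1 [-0.01  0.4  -0.6   1.85  0.59  0.65 -0.74]
```

View pics/side1.png

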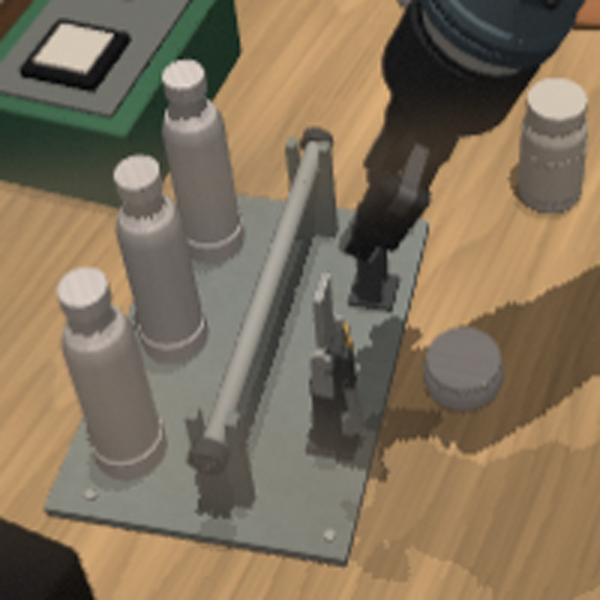

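The crop shows the lever standing upright at about (325,310), with no hook across the bar and the bar still in its brackets. Next is the bar grasp, 18 mm off mid-bar away from the lever, with the camera side away from it.

```bash
cat >> h.py <<'E'
def flipq(p,M):  # joints for pose (p,M) via the half-turned solution, then j7 turned by +pi
    q=np.array(kin.inverse_kinematics(p,R2q(M@np.diag([-1,-1,1])))); q[6]+=np.pi
    if q[6]>2.7: q[6]-=2*np.pi
    return q
E
python3 - <<'E'
from h import *
o=ctrl.get_obs(); ctrl.move_linear(o["tcp_pos"]+[-.02,0,.08],speed=.3)
M=barR(xr,.3); g=np.r_[C-.018*d,.1]+M[:,2]*ctrl.pinch_z
q=flipq(g+[0,0,.23],M); print(np.round(q,2))
if q[6]<0: raise SystemExit
ctrl.move_gripper(.045)
ctrl.goto_joints(q); o=ctrl.get_obs(); print(o["tcp_pos"]-g,np.round(q2R(o["eef_rot"])-M,3).max(),o["clock"])
ctrl.move_linear(g+[0,0,.05],R2q(M),speed=.2)
print(ctrl.move_linear(g,R2q(M),speed=.08,force_limit=10))
o=ctrl.get_obs(); print(np.round(o["tcp_pos"]-g,4),np.round(o["force"],1),o["clock"],np.round(o["qpos"],2))
p,dep=imaging.read_camera("side"); cv2.imwrite("pics/side2.png",cv2.resize(p[150:350,180:400,::-1],None,fx=3,fy=3,interpolation=cv2.INTER_CUBIC))
E
```

```text
[-0.09  0.35 -0.49  1.7   0.34  0.87  2.64]
[-3.28566244e-05  8.56031579e-05  2.30051452e-01] 0.0 15.6833
False
[0.0001 0.0003 0.0001] [0.7 0.6 0.4] 17.5083 [-0.26  0.63 -0.28  1.89  0.62  0.42  2.35]
```

View pics/side2.png

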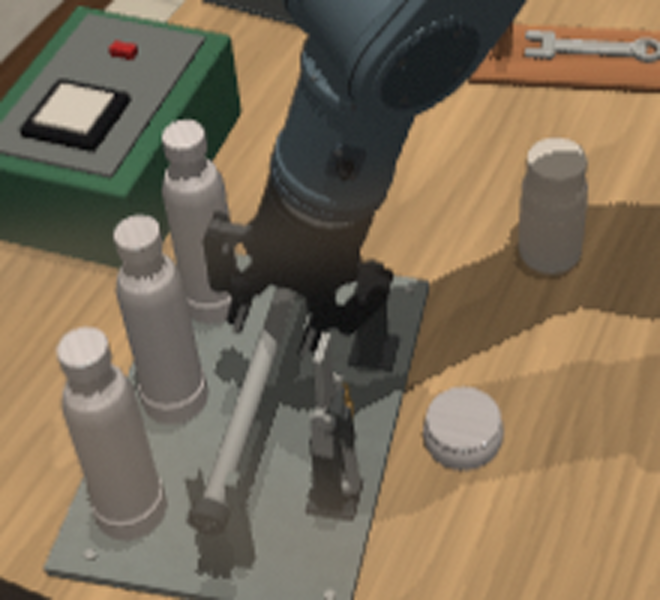

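The fingers straddle the bar around (275,300), clear of the lever at (320,360) and the cylinders. I close and lift.

```bash
python3 - <<'E'
from h import *
ctrl.move_gripper(0,70); ctrl.hold(.2)
o=ctrl.get_obs(); print(o["grip_width"],o["finger_force"],np.round(o["force"],1)); g=o["tcp_pos"]
if o["grip_width"]<.01: raise SystemExit
M=barR(xr,.3); g=np.r_[C-.018*d,.1]+M[:,2]*ctrl.pinch_z
print(ctrl.move_linear(g+[0,0,.06],R2q(M),speed=.06,force_limit=25)); ctrl.hold(.2)
o=ctrl.get_obs(); print(o["grip_width"],np.round(o["force"],1),np.round(o["moment"],2))
ctrl.move_linear(g+[0,0,.24],R2q(M),speed=.15); ctrl.hold(.2)
o=ctrl.get_obs(); print(o["grip_width"],np.round(o["force"],1),np.round(o["moment"],2),o["clock"])
m=cam("wrist"); p,dep=imaging.read_camera("wrist"); np.savez("wheld.npz",p=p,d=dep,E=m["extrinsics"])
p,dep=imaging.read_camera("side"); np.savez("side3.npz",p=p,d=dep); cv2.imwrite("pics/side3.png",p[:,:,::-1])
m=cam("side"); P=cloud(m,dep); a=(P[:,:,:2]-C)@xr; b=(P[:,:,:2]-C)@d; z=P[:,:,2]
# bar in the air
S=(abs(a)<.05)&(abs(b)<.18)&(z>.3)&(z<.38)&((b>.04)|(b<-.09)); print(S.sum(), "z vs b",np.polyfit(b[S],z[S],1),"a vs b",np.polyfit(b[S],a[S],1),np.percentile(b[S],[.5,99.5]))
E
```

```text
0.013972718188146828 68.36665391921997 [ 1.  -1.4  4.6]
False
0.013758766586768693 [-0.4  0.5 -4.3] [-0.16  0.52 -0.02]
0.014189108247218502 [-0.3  0.1 -4.7] [-0.19  0.58  0.03] 21.05
631 z vs b [-0.02346352  0.34461952] a vs b [ 0.00763833 -0.00223099] [0.04099223 0.15203598]
```

View pics/side3.png

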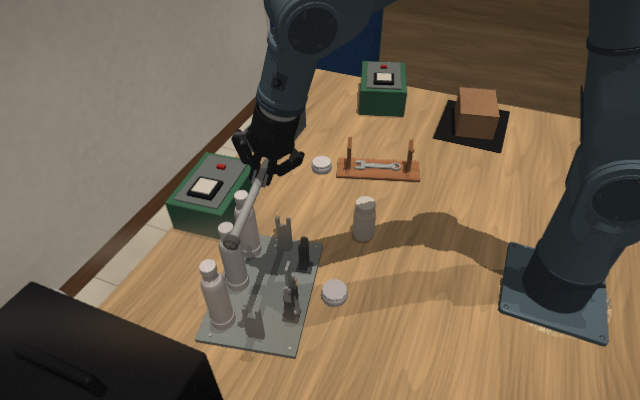

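The bar is held level (slope −0.02) and the measured end matches the planned offset. I carry it to the rest and stop above the yokes to check.

```bash
cat >> h.py <<'E'
xs=np.array([.9537,.3007]); rc=np.array([.507,-.263])
_x=-np.array([*xs,0]); _z=np.array([0,0,-1.]); MR=np.c_[_x,np.cross(_z,_x),_z]
E
python3 - <<'E'
from h import *
g=np.r_[rc-.018*xs,.095-ctrl.pinch_z]
try: ctrl.move_linear(g+[0,0,.2],R2q(MR),speed=.2); print("lin")
except ctrl.MotionError as e:
    print(e); q=flipq(g+[0,0,.2],MR); print(np.round(q,2)); raise SystemExit
ctrl.move_linear(g+[0,0,.06],R2q(MR),speed=.12); ctrl.hold(.2)
o=ctrl.get_obs(); print(o["grip_width"],np.round(o["force"],1),np.round(o["tcp_pos"]-g,4),o["clock"],np.round(o["qpos"],2))
for n in("top","side"):
    p,dep=imaging.read_camera(n); np.savez(n+"4.npz",p=p,d=dep)
    m=cam(n); P=cloud(m,dep); n_=np.array([-xs[1],xs[0]]); a=(P[:,:,:2]-rc)@xs; b=(P[:,:,:2]-rc)@n_; z=P[:,:,2]
    S=(abs(b)<.03)&(abs(a)<.19)&(z>.135)&(z<.185)&((a>.06)|(a<-.09)); v,u=np.nonzero(S); W=onz(m,np.c_[u,v],.155)[:,:2]-rc
    print(n,S.sum(),"b vs a",np.polyfit(W@xs,W@n_,1),"z vs a",np.polyfit(a[S],z[S],1),"ends",np.percentile(W@xs,[.5,99.5]))
cv2.imwrite("pics/side4.png",cv2.resize(p[100:220,290:470,::-1],None,fx=4,fy=4,interpolation=cv2.INTER_CUBIC))
E
```

```text
lin
0.013777121908420977 [ 1.1 -0.1 -3.9] [ 0.0003 -0.0002  0.0606] 25.4 [ 0.46  0.51 -0.06  1.86  0.04  0.78  2.26]
top 593 b vs a [-1.49272394e-03  1.67660401e-05] z vs a [-0.00722876  0.16021469] ends [-0.14873796  0.15167164]
side 332 b vs a [0.01059053 0.00127817] z vs a [-0.00739365  0.15755981] ends [-0.14850635  0.1511186 ]
```

View pics/side4.png

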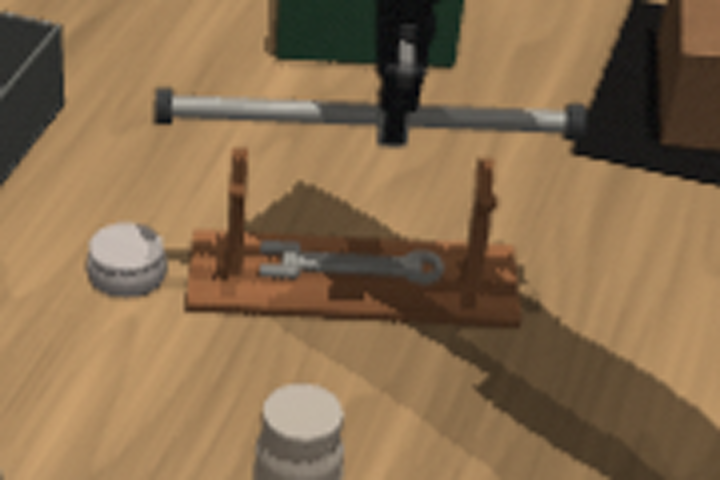

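The bar hangs above both yokes (tops at (240,150) and (485,160)), centred within 2 mm and level. I lower it gently under force control, release and check.

```bash
python3 - <<'E'
from h import *
g=np.r_[rc-.018*xs,.095-ctrl.pinch_z]
print(ctrl.move_linear(g+[0,0,.012],speed=.08,force_limit=8))
print(ctrl.move_linear(g+[0,0,-.005],speed=.02,force_limit=5))
o=ctrl.get_obs(); print(np.round(o["tcp_pos"]-g,4),np.round(o["force"],1),np.round(o["moment"],2))
ctrl.move_gripper(.022,20); ctrl.hold(.2); ctrl.move_gripper(.05); ctrl.hold(.3)
o=ctrl.get_obs(); ctrl.move_linear(o["tcp_pos"]+[0,0,.08],speed=.08)
ctrl.move_linear(g+[-.05,-.05,.3],speed=.25)
ctrl.move_linear(g+[-.03,-.2,.3],speed=.25)
for n in("top","side"):
    p,dep=imaging.read_camera(n); np.savez(n+"5.npz",p=p,d=dep)
    m=cam(n); P=cloud(m,dep); n_=np.array([-xs[1],xs[0]]); a=(P[:,:,:2]-rc)@xs; b=(P[:,:,:2]-rc)@n_; z=P[:,:,2]
    S=(abs(b)<.02)&(abs(a)<.19)&(z>.083)&(z<.12)&(abs(abs(a)-.09)>.02); v,u=np.nonzero(S); W=onz(m,np.c_[u,v],.095)[:,:2]-rc
    print(n,S.sum(),"b vs a",np.polyfit(W@xs,W@n_,1),"z vs a",np.polyfit(a[S],z[S],1),"ends",np.percentile(W@xs,[.5,99.5]))
    if n=="side": cv2.imwrite("pics/side5.png",p[50:370,180:500,::-1])
a=(P[:,:,:2]-hinge[:2])@xr; b=(P[:,:,:2]-hinge[:2])@d; z=P[:,:,2]-.1
S=(abs(b)<.02)&(z>.035)&(z<.1)&(abs(a)<.05); print("lever",S.sum(),np.polyfit(z[S],a[S],1))
print(ctrl.get_obs()["clock"],np.round(ctrl.get_obs()["force"],1))
E
```

```text
False
True
[-0.      0.0004  0.0011] [-0.1  0.5  3.5] [0.14 0.01 0.04]
top 791 b vs a [0.00720407 0.00017911] z vs a [-0.00012964  0.10071632] ends [-0.14880397  0.15150748]
side 433 b vs a [0.00721244 0.00067245] z vs a [-0.00142361  0.09867775] ends [-0.14925377  0.15089355]
lever 146 [-0.01103912 -0.0002934 ]
31.05 [-0.1  0.8  0.2]
```

View pics/side5.png

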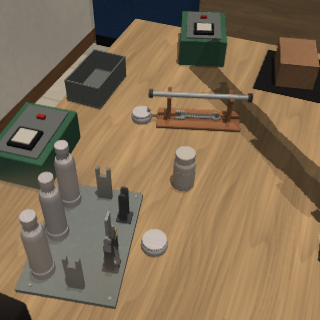

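The bar lies level in both yokes, from (151,93) to (250,98), centred within about 1.5 mm. The lever is upright at (108,225) and nothing else was disturbed, so I hand in.

```bash
python3 -c "
from plant import ctrl,workorder
ctrl.hold(.3); print(workorder.job_done())"
```

```text
the job is handed in; nothing more can be done
None
```

The job is handed in at about 31 s of the 64 s allowed. By the final camera check the lever was upright with the hook free, the bar lay level in both V yokes within about 2 mm of centre, and nothing else had visibly moved; no verdict was returned.

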